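# True up the barware on the glass shelf with a straightedge

### The arm

A 6-joint arm with a two-finger parallel gripper is mounted at the origin on the work surface. World frame = base frame: x ahead of the robot, y to its left, z up, the work surface at z = 0. Lengths are in m, angles in rad, forces in N, time in s.
With the tool pointing down it reaches from about 0.3 to 0.825 m from the base axis. Payload 5.4 kg.
Tool frame: the origin (TCP) lies between the finger pads; the fingertips stand 11 mm ahead of it and the grasp point (between the pads) lies 8 mm behind it; z points along the fingers, y is the line along which they close (so a half turn about z gives the same grasp; the last joint's range is limited). The gripper opens to 92 mm and grips with 3 to 60 N. Pads are 20 mm wide; open, the fingers measure 128 mm over their backs; the gripper's body (75 mm by 189 mm) begins 69 mm behind the grasp point.
Start: joints at [1.088, 0.158, 1.597, -0, 1.386, -0.21], TCP at [0.155, 0.554, 0.226] pointing down, gripper open.
Joint ranges: [-2.91, 2.91], [-0.94, 2.29], [0.18, 2.7], [-1.29, 4.43], [0.17, 2.64], [-3, 3]. Speed limits (rad/s): [2.57, 2.57, 3.14, 3.14, 3.14, 3.14].

### API

Orientations are given as a unit quaternion [x, y, z, w].
In Python, from cell import arm, vision, spotter gives the robot as it stands.
- The arm moves only by the tool apply_moves, never from a script. Its argument "plan" is a list of rows, each a list of 7 numbers: the finger opening in cm, from 0 to 9.19, then the shift along the world's x, y, z in cm, then the turn, a rotation vector about the world's x, y, z in rad. A call has 1 to 10 rows; each row shifts and turns the commanded pose from where the row before left it; what a row does not reach is not made up. A row lasts 1/8 s, in which the tool goes at most 62.5 mm and 10.7 degrees, less where a joint would pass 70% of its speed; a pose out of reach is approached as far as the arm can. A call is refused whole if a number of a shift passes 6.25 or a number of a turn 0.188, either way. A call with a gripper value outside its range is refused whole. The fingers move at their own pace and stop on an object; "newtons" is the grip in N (left out, the last holds). Time passes only in rows, so rows that do not move let the fingers close. It gives the time, the measured TCP pose, the force, the opening and the grip force at its end, in the units of the state.
- arm.sense(): the state, without advancing time (a new reading comes with each control period).
- vision.get_image(name): name is "scene" or "top" or "wrist"; returns the picture (400x640x3 uint8, red, green, blue); there is no depth.
- vision.get_calibration(name): a dict with "fx", "fy", "cx", "cy" (pixels), "T" (4x4, takes a point from camera to world coordinates). Camera axes: x right, y up, looking along -z (the intrinsics and any distortion apply to the point x, -y, -z); pixel columns grow to the right and rows downward; lengths in m; the calibration is good to about 2 mm. A picture is of the moment at which its call begins: read the wrist's pose just before it. get_calibration takes no time and is no camera call; for the wrist camera it gives the pose at the moment of the call.
- arm.close_job(): hands the job in; it is judged then, once.
Trained networks look in the newest picture that a camera, given by its name, has taken for a name from the list of things; names that differ only in an ending like _2 or _b are one class to them, and where a whole thing is asked for, a point or a joint stands for the part that bears it (a point fixed in the world has none). Each returns a list of dicts, best first, with "confidence" (0 to 1); they miss things now and then, are a little off and sometimes report something else, mostly with a low value. They report only what shows in the picture. A call takes as long as a camera call.
- spotter.search_frame(camera, query): "position" ([x, y, z] in m, in the coordinates of the camera as it stood for that picture, good to about 4 mm: the middle of the surface that is visible of it).
- spotter.outline_of(camera, query): "pixels" (400x640 bool, what is visible of it).
The state is a dict: "time": time; "joint_positions": joint angles; "dq": joint speeds; "joint_torque": joint torques, N m; "eef_pos": TCP position; "tool_rot": TCP orientation; "force": force on the tool from outside, world axes, zero at the start; "wrist_torque": the same for the moment, N m; "grip_width": finger opening in m; "gripper_force": force on a finger pad.
Only numpy, scipy, OpenCV 4.12 (cv2) and the standard library are available. Lean on these libraries where they do the work, as an engineer would, in place of code of your own. Each camera call takes 0.05 s, during which the arm holds its last target. There are 200 camera calls.

### The job

Set out the bar shelf: first lay the straightedge flat on the glass with a long edge flush along the steel back rail, about centred on it, and let go; then slide every piece of barware that is there across the glass, never lifting it, until its foot touches the straightedge on the mark of its foot's colour. Only when all of them stand there, take the straightedge away and put it back lengthwise on its cork mat without spoiling the row, and slide the dimmer's grip to the orange mark. Leave the other things alone; if a piece gets knocked aside, slide it back to its place.

Things in the scene. Friction and masses are not known exactly. Their poses are not given: they have to be found in the camera images.
- shelf: fixed smoked glass pane on the bar, own x from -200 to +168 mm, own y from -300 to +300 mm; origin at its underside, glass top 8 mm above. A steel back rail 420 mm long along own y stands 14 mm above the glass; its flat front face is at own x = +150 mm and faces own -x (to the robot). Yaw within 5 degrees. Barware feet drag lightly on the glass (friction about 0.45)
- straightedge: aluminium straightedge 360 mm long (own y) x 50 mm wide (own x) x 8 mm thick, both long edges alike, 0.4 kg; origin at the middle of its underside. A black upright handle block stands on its middle: 16 mm wide (own x), 90 mm long (own y), from 8 to 50 mm above the underside. It starts lying on the cork rest. Laid flush on the glass its origin is at own x = +125 mm of the shelf; it may be pushed at the handle while gripped, or at its front edge with shut fingertips
- rest: flat cork mat for the straightedge, 90 (own x) x 400 (own y) x 4 mm thick, fixed on the bar to the left or right of the shelf, its length roughly along world x; origin under its middle
- decanter: empty clear glass carafe-decanter, 105 mm tall, about 0.32 kg, with a yellow nylon foot 70 mm in diameter, 12 mm high; body 58 mm in diameter up to 40 mm, sloping in to a neck 28 mm in diameter from 65 to 98 mm, lip at the top (grip the neck); origin at the middle of its underside, z up. May be absent (None)
- tumbler: ribbed glass tumbler with a flat cork cover, 100 mm tall, 56 mm in diameter, about 0.28 kg, on a green nylon foot 70 mm in diameter, 12 mm high; origin at the middle of its underside, z up. May be absent (None)
- mould: navy silicone cylindrical ice mould, closed top, 96 mm tall, 58 mm in diameter, about 0.28 kg, on a bright blue nylon foot 70 mm in diameter, 12 mm high; origin at the middle of its underside, z up. May be absent (None)
- pourer: stainless steel capped pourer, a straight cylinder 54 mm in diameter up to 98 mm, with a small spout 12 mm in diameter up to 108 mm on top, about 0.28 kg, on a red nylon foot 70 mm in diameter, 12 mm high; origin at the middle of its underside, z up. May be absent (None)
- dimmer (a joint): dimmer slider of the alcove light, 0 to 0.100 m along its track; grows towards world +x (roughly); needs about 2 N and stays where it is left
- dimmer_top (a point): middle of the top of the dimmer's black grip; the grip is 20 mm long along the track, 28 mm wide across it and 40 mm tall, its top 54 mm above the bar; the steel track housing is 40 x 150 mm, 14 mm high
- lightmark: orange display mark across the dimmer's track, 6 mm wide; origin on the track's centre line at bar height; own y runs along the track in the direction in which the joint grows (roughly world +x). The middle of the grip belongs over it
- mark_decanter: flat yellow round mark on the glass, 84 mm in diameter, no thickness, the place of the decanter; origin at its centre, at own x = +65 mm of the shelf, just where the foot touches the straightedge laid flush at the rail; the four marks lie 90 or 170 mm apart in a row, their order varies
- mark_tumbler: flat green round mark on the glass, 84 mm in diameter, no thickness, the place of the tumbler; origin at its centre, at own x = +65 mm of the shelf, just where the foot touches the straightedge laid flush at the rail; the four marks lie 90 or 170 mm apart in a row, their order varies
- mark_mould: flat blue round mark on the glass, 84 mm in diameter, no thickness, the place of the mould; origin at its centre, at own x = +65 mm of the shelf, just where the foot touches the straightedge laid flush at the rail; the four marks lie 90 or 170 mm apart in a row, their order varies
- mark_pourer: flat red round mark on the glass, 84 mm in diameter, no thickness, the place of the pourer; origin at its centre, at own x = +65 mm of the shelf, just where the foot touches the straightedge laid flush at the rail; the four marks lie 90 or 170 mm apart in a row, their order varies
- stopper: glass stopper 60 mm tall, 48 mm wide, on a rear corner of the glass; bystander, leave alone; origin at the middle of its underside
- coasters: stack of cork coasters 60 mm in diameter, 30 mm tall, on the other rear corner of the glass; bystander, leave alone; origin at the middle of its underside
- bitters: amber bitters bottle 150 mm tall behind the shelf; bystander, leave alone; origin at the middle of its underside
- nutbowl: blue bowl 90 mm wide, 45 mm tall behind the shelf; bystander, leave alone; origin at the middle of its underside
- barspoon: bar spoon about 200 mm long lying in front of the shelf, near the robot; bystander, leave alone; origin near its middle
- mug: white mug 85 mm tall in front of the shelf, near the robot; bystander, leave alone; origin at the middle of its underside

How it is judged:
By the outcome, as a careful person would: the job done as asked, in the order asked, and still so for the second after the job is handed in, with the robot touching nothing.
Of decanter, tumbler, mould, pourer only 2 to 4 are there at a start; the rules pass over those that are not, and their reading is None.
At some moment in a run one of decanter, tumbler, mould, pourer may be knocked a few centimetres aside while the robot is not near it.
It also fails if it takes over 210 s, if anything falls off the work surface, if the arm or the gripper's body presses on something with over 40 N, if the wrist force passes 120 N, or if a joint passes its speed limit or range.

## Working session

There is one attempt and no reset: what is moved stays moved. The work goes in short steps, Python scripts to look and compute and a tool call to move; the robot and the scene stay as the last step left them, time stands still between calls to the robot, and variables do not carry over. Pictures are saved under pics/ and viewed, at most 16 in all, crops included, and the job is handed in when it is done.

Besides the shell and the picture viewer there is one more tool, called after "Emit:" as name([rows], argument=value, ...), one row to a line, values as JSON. apply_moves: Moves the arm, as the interface text tells. Its arguments: {"type":"object","properties":{"plan":{"type":"array","items":{"type":"array","items":{"type":"number"}}},"newtons":{"type":"number"}},"required":["plan"]}

```bash
ls; mkdir -p pics; cat > h.py <<'E'
import numpy as np, cv2
from cell import arm, vision, spotter
def snap(cam,name=None):
    im=vision.get_image(cam)
    if name: cv2.imwrite(f'pics/{name}.png',im[:,:,::-1])
    return im
def w(cam,p):
    T=np.array(vision.get_calibration(cam)['T']); return (T@np.r_[p,1])[:3]
def ray(cam,u,v,z,T=None):
    c=vision.get_calibration(cam); T=np.array(c['T']) if T is None else T
    d=T[:3,:3]@np.array([(u-c['cx'])/c['fx'],-(v-c['cy'])/c['fy'],-1]); o=T[:3,3]
    return o+d*(z-o[2])/d[2]
E
python3 - <<'E'
from h import *
for c in('scene','top'):
    snap(c,c+'0')
    k=vision.get_calibration(c); print(c,{a:(np.round(b,3).tolist()) for a,b in k.items()})
    for q in ['straightedge','rest','decanter','tumbler','mould','pourer','dimmer_top','lightmark','mark_decanter','mark_tumbler','mark_mould','mark_pourer','stopper','coasters']:
        r=spotter.search_frame(c,q)
        print(q,[(np.round(w(c,x['position']),3).tolist(),round(x['confidence'],2)) for x in r[:2]])
print(arm.sense())
E
```

```text
pics
scene {'fx': 370.5, 'fy': 370.5, 'cx': 322.72, 'cy': 203.309, 'T': [[0.8, -0.337, 0.496, 1.027], [0.6, 0.433, -0.673, -0.661], [0.012, 0.836, 0.549, 0.596], [0.0, 0.0, 0.0, 1.0]]}
straightedge [([0.522, 0.398, 0.012], 0.69)]
rest [([0.537, 0.38, 0.006], 0.67), ([0.64, -0.075, 0.011], 0.36)]
decanter [([0.48, 0.158, 0.055], 0.77)]
tumbler [([0.493, -0.048, 0.067], 0.95)]
mould [([0.492, 0.044, 0.066], 0.98), ([0.707, 0.264, 0.043], 0.17)]
pourer [([0.478, -0.158, 0.066], 0.73), ([0.527, -0.422, 0.017], 0.24)]
dimmer_top [([0.469, -0.424, 0.043], 0.83), ([0.3, -0.237, 0.012], 0.59)]
lightmark [([0.529, -0.425, 0.013], 0.48)]
mark_decanter [([0.647, 0.184, 0.009], 0.87)]
mark_tumbler [([0.647, 0.096, 0.008], 0.79), ([0.538, 0.377, 0.006], 0.68)]
mark_mould [([0.638, -0.162, 0.008], 0.93)]
mark_pourer [([0.638, -0.077, 0.009], 0.97)]
stopper []
coasters [([0.713, -0.261, 0.036], 0.75), ([0.806, -0.048, 0.029], 0.67)]
top {'fx': 409.125, 'fy': 409.125, 'cx': 322.221, 'cy': 202.85, 'T': [[0.014, 0.994, -0.107, 0.442], [-1.0, 0.014, -0.002, -0.013], [-0.0, 0.107, 0.994, 1.294], [0.0, 0
[... 740 characters left out ...]
: 1.5, 'joint_positions': array([ 1.08790981e+00,  1.58386473e-01,  1.59699518e+00, -9.73531765e-06,
        1.38621928e+00, -2.10090210e-01]), 'dq': array([-0.00083924, -0.00153942,  0.00059392, -0.0003582 ,  0.00097668,
        0.00014581]), 'joint_torque': array([-2.60789438e-04, -3.85573196e+01, -3.22353315e+01,  7.01324316e-02,
        3.08144919e-02, -8.82870438e-06]), 'eef_pos': array([0.15492807, 0.5537143 , 0.22561117]), 'tool_rot': array([ 1.35974727e-01,  9.90712306e-01, -5.51695460e-06,  3.09538748e-06]), 'force': array([-0.29837203,  0.02036428, -0.7820558 ]), 'wrist_torque': array([ 0.0303234 , -0.04429874,  0.00495999]), 'gripper_force': 0.0, 'grip_width': 0.09196040756891286}
```

View pics/top0.png

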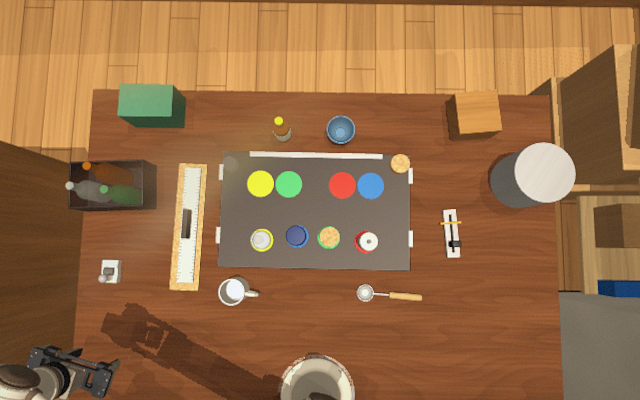

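View pics/scene0.png

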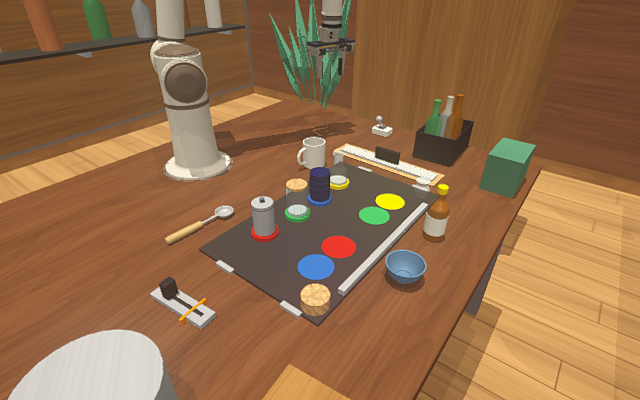

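The top view shows all four pieces at row ≈238, cols 261 to 367. The marks are at row ≈185 and the rail at row ≈156. The straightedge is on the left mat at about (187,222), and the dimmer is at about (452,233). Next I'll measure these more precisely by colour and by outline.

```bash
cat > m.py <<'E'
from h import *
im=snap('top'); hsv=cv2.cvtColor(im,cv2.COLOR_RGB2HSV)
def cen(h0,h1,box,z,s=120,v=80):
    x0,y0,x1,y1=box; m=cv2.inRange(hsv,(h0,s,v),(h1,255,255)); k=np.zeros_like(m); k[y0:y1,x0:x1]=m[y0:y1,x0:x1]
    ys,xs=np.nonzero(k); return len(xs),xs.mean(),ys.mean(),ray('top',xs.mean(),ys.mean(),z)[:2].round(4)
for n,h in dict(yellow=(22,36),green=(45,85),red=(0,8),blue=(100,125)).items(): print(n,cen(*h,(240,165,390,205),.008))
for q in ['bitters','nutbowl','mug','barspoon']:
    r=spotter.search_frame('top',q); print(q,[(w('top',x['position']).round(3),round(x['confidence'],2)) for x in r[:2]])
# rail: bright pixels
m=(im[145:165,240:395].min(2)>170).astype(np.uint8)
for u in range(255,380,15):
    v=np.nonzero(m[:,u-240])[0]+145
    if len(v): print(u,v.min(),v.max(),ray('top',u,v.max()+.5,.022)[:2].round(4))
us=np.nonzero(m.any(0))[0]+240; print('rail u',us.min(),us.max(),ray('top',us.min(),154,.022)[:2],ray('top',us.max()+1,156,.022)[:2])
hm=(im[195:250,175:200].max(2)<70).astype(np.uint8)
print('handle',cv2.minAreaRect(np.argwhere(hm)[:,::-1]+[175.,195.]if 0 else (np.argwhere(hm)[:,::-1]+np.array([175,195])).astype(np.float32)))
for q in ['straightedge','rest']:
    o=spotter.outline_of('top',q)
    if o:
        p=np.argwhere(o[0]['pixels'])[:,::-1].astype(np.float32); r=cv2.minAreaRect(p); b=cv2.boxPoints(r)
        print(q,len(p),[ray('top',*c,.012 if q!='rest' else .004)[:2].round(3).tolist() for c in b],ray('top',*r[0],.012 if q!='rest' else .004).round(4))
E
python3 m.py
python3 - <<'E'
import cv2;i=cv2.imread('pics/top0.png')[155:300,160:480];cv2.imwrite('pics/c0.png',cv2.resize(i,(800,363),interpolation=cv2.INTER_CUBIC))
E
```

```text
yellow (575, np.float64(260.0), np.float64(183.2991304347826), array([0.64  , 0.1881]))
green (515, np.float64(288.43495145631067), np.float64(183.86990291262137), array([0.6394, 0.0977]))
red (578, np.float64(341.8667820069204), np.float64(184.92041522491348), array([ 0.6384, -0.0721]))
blue (529, np.float64(370.2249527410208), np.float64(185.3875236294896), array([ 0.6381, -0.1621]))
bitters [(array([0.79 , 0.107, 0.1  ]), 0.75)]
nutbowl [(array([ 0.817, -0.065,  0.019]), 0.74), (array([0.473, 0.061, 0.103]), 0.36)]
mug [(array([0.304, 0.251, 0.027]), 0.74), (array([0.641, 0.097, 0.009]), 0.43)]
barspoon [(array([ 0.302, -0.182,  0.014]), 0.68), (array([ 0.46 , -0.409,  0.054]), 0.36)]
255 152 155 [0.7265 0.2045]
270 152 155 [0.7272 0.157 ]
285 152 156 [0.7246 0.1094]
300 152 157 [0.7221 0.0618]
315 153 156 [0.726  0.0144]
330 153 157 [ 0.7234 -0.0331]
345 153 158 [ 0.7208 -0.0806]
360 154 158 [ 0.7215 -0.128 ]
375 154 158 [ 0.7222 -0.1755]
rail u 250 382 [0.73116611 0.22045801] [ 0.73057167 -0.20081025]
handle ((187.5, 233.0), (8.0, 3.0), 90.0)
straightedge 1947 [[0.33, 0.44], [0.692, 0.428], [0.688, 0.369], [0.326, 0.383]] [0.5061 0.4051 0.012 ]
rest 1757 [[0.306, 0.462], [0.707, 0.452], [0.7, 0.358], [0.301, 0.371]] [0.5002 0.4111 0.004 ]
```

View pics/c0.png

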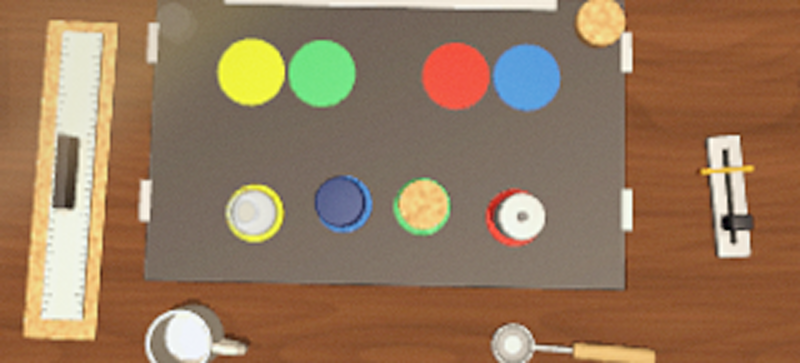

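Emit:
apply_moves([
  [9,5,-2.1,0,0,0,0.034],
  [9,5,-2.1,0,0,0,0.034],
  [9,5,-2.1,0,0,0,0.034],
  [9,5,-2.1,0,0,0,0.034],
  [6,5,-2.1,0,0,0,0.034],
  [6,5,-2.1,0,0,0,0.034],
  [6,5,-2.2,0,0,0,0.034],
  [6,0,0,0,0,0,0],
  [6,0,0,0,0,0,0],
])

```text
time: 2.98
eef_pos: [0.5045, 0.4059, 0.2254]
tool_rot: [0.018, 1.0, 0.0, -0.0]
force: [0.8, 0.4, -0.5]
grip_width: 0.0603
gripper_force: 0.0
```

```bash
python3 - <<'E'
from h import *
s=arm.sense(); im=snap('wrist','w1'); c=vision.get_calibration('wrist'); print(s['eef_pos'],np.round(c['T'],3).tolist(),c['fx'])
for q in ['straightedge','rest']:
    print(q,[(w('wrist',x['position']).round(4),round(x['confidence'],2)) for x in spotter.search_frame('wrist',q)[:2]])
E
```

```text
[0.50448193 0.40587686 0.22538143] [[0.034, -0.972, -0.233, 0.439], [0.999, 0.033, 0.009, 0.409], [-0.001, -0.233, 0.972, 0.384], [0.0, 0.0, 0.0, 1.0]] 308.3940204496428
straightedge [(array([0.4641, 0.4116, 0.0134]), 0.89)]
rest [(array([0.4373, 0.4366, 0.0052]), 0.88)]
```

View pics/w1.png

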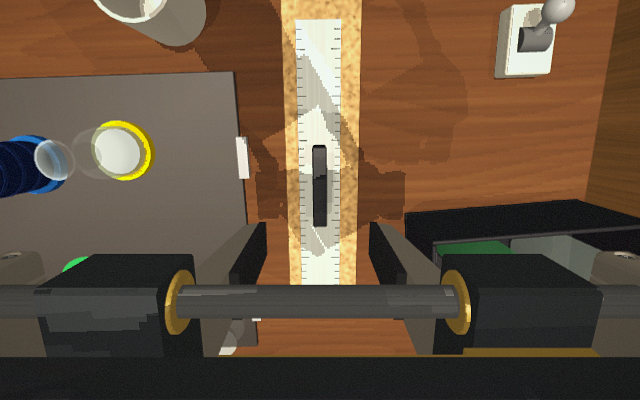

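The wrist view shows the black handle at cols 313–327 and rows 145–227, between the fingers. I'll compute its position from that.

```bash
python3 - <<'E'
from h import *
im=cv2.imread('pics/w1.png')
m=(im[130:245,303:340].max(2)<75).astype(np.uint8)
n,l,st,ce=cv2.connectedComponentsWithStats(m); i=1+st[1:,4].argmax(); print(st[i]+[303,130,0,0,0])
pts=(np.argwhere(l==i)[:,::-1]+[303,130]).astype(np.float32); b=cv2.boxPoints(cv2.minAreaRect(pts)); print(b)
for z in (.054,.012):
  for p in b: print(z,ray('wrist',*p,z).round(4))
g=cv2.cvtColor(im,cv2.COLOR_BGR2HSV)
for v in (60,80,130,235,270):  # white ruler edges vs cork per row, z=.012
    r=g[v,280:365,1]; u=np.nonzero(r<70)[0]+280; print(v,u.min(),u.max(),ray('wrist',u.min(),v,.012)[:2].round(4),ray('wrist',u.max()+1,v,.012)[:2].round(4))
E
```

```text
[313 155  14  72 732]
[[313. 155.]
 [326. 155.]
 [326. 226.]
 [313. 226.]]
0.054 [0.4712 0.4033 0.054 ]
0.054 [0.4717 0.4171 0.054 ]
0.054 [0.5513 0.415  0.054 ]
0.054 [0.5508 0.4004 0.054 ]
0.012 [0.4754 0.4025 0.012 ]
0.012 [0.4759 0.4181 0.012 ]
0.012 [0.5657 0.4157 0.012 ]
0.012 [0.5651 0.3992 0.012 ]
60 296 340 [0.3688 0.3873] [0.3705 0.4378]
80 297 340 [0.3899 0.3874] [0.3916 0.4374]
130 298 339 [0.4455 0.3859] [0.4471 0.4354]
235 301 338 [0.5767 0.3834] [0.5783 0.432 ]
270 302 338 [0.6255 0.3825] [0.6271 0.4312]
```

Emit:
apply_moves([
  [6,0.4,0.35,-5,0,0,0.012],
  [5,0,0,-6,0,0,0],
  [5,0,0,-5,0,0,0],
  [5,0,0,-3.5,0,0,0],
  [5,0,0,0,0,0,0],
  [0.5,0,0,0,0,0,0],
  [0.5,0,0,0,0,0,0],
  [0.5,0,0,0,0,0,0],
  [0.5,0,0,0,0,0,0],
], newtons=40)

```text
time: 4.25
eef_pos: [0.5097, 0.409, 0.0319]
tool_rot: [0.011, 1.0, -0.0, 0.001]
force: [-1.1, -2.9, 4.1]
grip_width: 0.016
gripper_force: 40.0
```

Emit:
apply_moves([
  [0.5,0,0,1,0,0,0],
  [0.5,0,0,4,0,0,0],
  [0.5,0,0,6,0,0,0],
  [0.5,0,0,6,0,0,0],
])

```text
time: 4.75
eef_pos: [0.508, 0.409, 0.2014]
tool_rot: [0.011, 1.0, -0.0, -0.001]
force: [0.8, 0.5, -3.7]
grip_width: 0.0158
gripper_force: 40.0
```

Emit:
apply_moves([
  [0.5,2,-4.4,0,0,0,-0.17],
  [0.5,2,-4.4,0,0,0,-0.173],
  [0.5,2,-4.4,0,0,0,-0.173],
  [0.5,2,-4.4,0,0,0,-0.173],
  [0.5,2,-4.4,0,0,0,-0.173],
  [0.5,2,-4.4,0,0,0,-0.173],
  [0.5,2,-4.4,0,0,0,-0.173],
  [0.5,2,-4.4,0,0,0,-0.173],
  [0.5,2,-4.5,0,0,0,-0.173],
  [0.5,0,0,0,0,0,0],
])

```text
time: 6.0
eef_pos: [0.6893, 0.0085, 0.1996]
tool_rot: [0.711, 0.703, -0.001, -0.0]
force: [-0.1, 1.2, -4.0]
grip_width: 0.0156
gripper_force: 40.0
```

```bash
python3 - <<'E'
from h import *
s=arm.sense(); print(s['eef_pos'],s['tool_rot'],s['force'],s['joint_positions'])
snap('scene','s1')
E
```

```text
[0.689301   0.00855    0.19964239] [ 7.11054361e-01  7.03136775e-01 -5.75988305e-04 -1.98220466e-04] [-0.13300543  1.21119682 -3.99562017] [-1.62096799e-01  4.70029378e-01  1.26342418e+00 -7.07591992e-04
  1.40913739e+00 -1.50785341e-01]
```

View pics/s1.png

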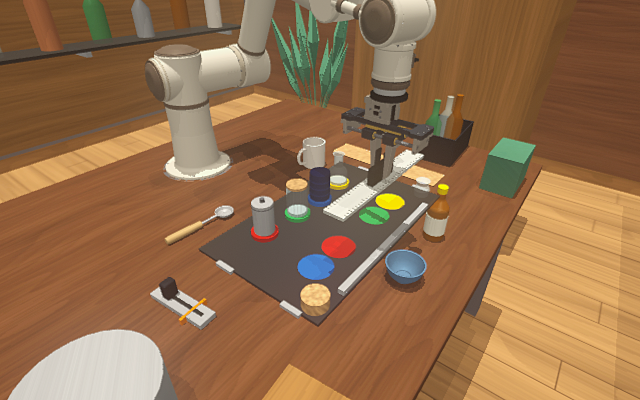

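Emit:
apply_moves([
  [0.5,0,0.2,-6,0,0,0.006],
  [0.5,0,0,-5,0,0,0],
  [0.5,0,0,-3,0,0,0],
  [0.5,0,0,-1.5,0,0,0],
  [0.5,0,0,-0.4,0,0,0],
  [0.5,0,0,-0.3,0,0,0],
  [0.5,0,0,0,0,0,0],
  [0.5,0,0,0,0,0,0],
])

```text
time: 7.05
eef_pos: [0.6896, 0.0141, 0.0397]
tool_rot: [0.707, 0.707, 0.001, 0.001]
force: [-0.0, 0.5, -4.0]
grip_width: 0.0158
gripper_force: 40.0
```

Emit:
apply_moves([
  [0.5,0,-0.2,-0.2,0,0,-0.005],
  [0.5,0,0,-0.15,0,0,0],
  [0.5,0,0,-0.1,0,0,0],
  [0.5,0,0,0,0,0,0],
  [0.5,0,0,0,0,0,0],
])

```text
time: 7.68
eef_pos: [0.6892, 0.0118, 0.0359]
tool_rot: [0.709, 0.705, -0.0, 0.0]
force: [-4.3, -0.8, 5.9]
grip_width: 0.0156
gripper_force: 40.0
```

Emit:
apply_moves([
  [0.5,0.4,0,0,0,0,0],
  [0.5,0.3,0,0,0,0,0],
  [0.5,0.2,0,0,0,0,0],
  [0.5,0,0,0,0,0,0],
])

```text
time: 8.18
eef_pos: [0.6983, 0.012, 0.0359]
tool_rot: [0.709, 0.705, -0.0, 0.0]
force: [-4.0, 0.1, 5.7]
grip_width: 0.0159
gripper_force: 40.0
```

Emit:
apply_moves([
  [0.5,0.2,0,0,0,0,0],
  [0.5,0.2,0,0,0,0,0],
  [0.5,0,0,0,0,0,0],
  [0.5,0,0,0,0,0,0],
])

```text
time: 8.68
eef_pos: [0.7002, 0.012, 0.036]
tool_rot: [0.709, 0.705, -0.002, -0.002]
force: [-12.8, -0.5, 13.0]
grip_width: 0.016
gripper_force: 40.0
```

Emit:
apply_moves([
  [0.5,0.2,0,0.1,0,0,0],
  [0.5,0.2,0,0,0,0,0],
  [0.5,0,0,0,0,0,0],
  [0.5,0,0,0,0,0,0],
], newtons=8)

```text
time: 9.18
eef_pos: [0.7026, 0.012, 0.036]
tool_rot: [0.709, 0.706, -0.003, -0.003]
force: [-15.9, -1.3, 12.0]
grip_width: 0.0206
gripper_force: 8.0
```

Emit:
apply_moves([
  [4,-0.3,0,0,0,0,0],
  [4,0,0,0,0,0,0],
  [4,0,0,0,0,0,0],
  [4,0,0,5,0,0,0],
  [9,-4,1,6,0,0,0],
  [9,-6,5,6,0,0,0],
  [9,-6,6,0,0,0,0],
  [9,-6,5,0,0,0,0],
  [9,0,0,0,0,0,0],
  [9,0,0,0,0,0,0],
])

```text
time: 10.42
eef_pos: [0.5392, 0.1365, 0.1753]
tool_rot: [0.709, 0.705, 0.001, 0.001]
force: [-0.5, -0.4, 0.6]
grip_width: 0.0904
gripper_force: 0.0
```

```bash
python3 - <<'E'
from h import *
s=arm.sense(); print(s['eef_pos'],s['time'],s['joint_positions'].round(2)); im=snap('wrist','w2')
for q in ['decanter','mould','tumbler','pourer','straightedge']:
    print(q,[(w('wrist',x['position']).round(4),round(x['confidence'],2)) for x in spotter.search_frame('wrist',q)[:2]])
im=snap('top','t2')
r=spotter.outline_of('top','straightedge')
if r:
  p=np.argwhere(r[0]['pixels'])[:,::-1].astype(np.float32); print(len(p),[ray('top',*c,.016)[:2].round(3).tolist() for c in cv2.boxPoints(cv2.minAreaRect(p))])
for q in ['decanter','mould','tumbler','pourer']:
    print(q,[(w('top',x['position']).round(4),round(x['confidence'],2)) for x in spotter.search_frame('top',q)[:2]])
a=cv2.resize(im[140:270,200:420,::-1],(800,473),interpolation=cv2.INTER_CUBIC);cv2.imwrite('pics/c2.png',a)
E
```

```text
[0.53923786 0.13653347 0.17528313] 10.425 [ 0.03  0.15  1.71 -0.    1.28  0.04]
decanter [(array([0.317 , 0.2434, 0.053 ]), 0.4)]
mould [(array([0.4878, 0.0874, 0.0714]), 0.67)]
tumbler [(array([ 0.4806, -0.012 ,  0.0566]), 0.67)]
pourer [(array([0.3191, 0.2458, 0.0524]), 0.33)]
straightedge [(array([0.6963, 0.1233, 0.0138]), 0.9)]
1757 [[0.677, 0.193], [0.731, 0.193], [0.724, -0.168], [0.67, -0.167]]
decanter [(array([0.4394, 0.1747, 0.0595]), 0.37)]
mould [(array([0.472 , 0.0583, 0.1057]), 0.83), (array([ 0.461 , -0.1388,  0.1038]), 0.67)]
tumbler [(array([ 0.4744, -0.0352,  0.1052]), 0.72)]
pourer [(array([0.7915, 0.1088, 0.1018]), 0.44)]
```

View pics/c2.png

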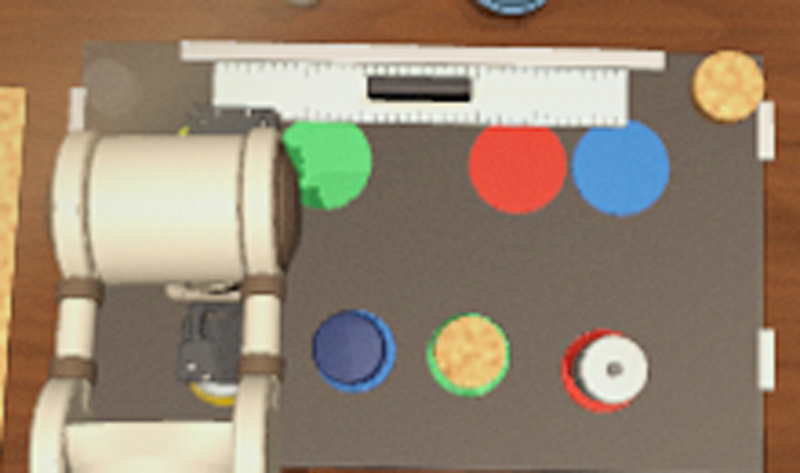

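View pics/w2.png

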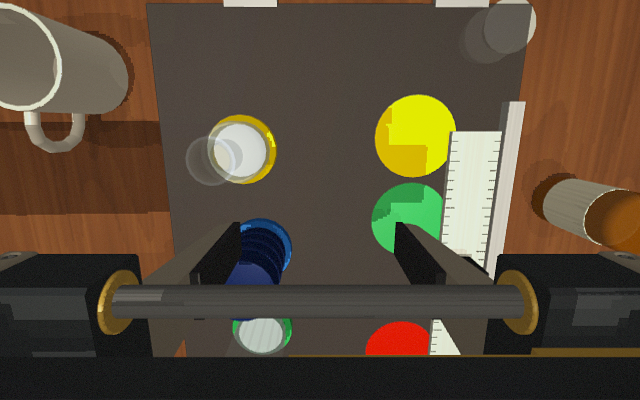

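The straightedge lies along the rail: its front edge cuts the marks 77 mm from their near side, as it should. The decanter foot is at about (242,149) in the wrist view. Next I'll fit the feet.

```bash
python3 - <<'E'
from h import *
def fit(path,cam,h,box,z):
    im=cv2.imread(path); g=cv2.cvtColor(im,cv2.COLOR_BGR2HSV); x0,y0,x1,y1=box
    m=cv2.inRange(g,(h[0],130,70),(h[1],255,255))[y0:y1,x0:x1]
    p=(np.argwhere(m)[:,::-1]+[x0,y0]).astype(np.int32); hull=cv2.convexHull(p).reshape(-1,2)
    q=np.array([ray(cam,u,v,z)[:2] for u,v in hull]).astype(np.float32)
    c,r=cv2.minEnclosingCircle(q); print(path,np.round(c,4),round(r,4))
fit('pics/w2.png','wrist',(22,36),(190,105,290,195),.018)
fit('pics/w2.png','wrist',(100,112),(240,215,310,290),.018)
fit('pics/top0.png','top',(22,36),(245,225,280,255),.018)
fit('pics/top0.png','top',(100,112),(280,222,312,252),.018)
fit('pics/top0.png','top',(45,85),(312,222,345,252),.018)
fit('pics/top0.png','top',(0,8),(350,225,385,257),.018)
E
```

```text
pics/w2.png [0.4623 0.1768] 0.0353
pics/w2.png [0.4751 0.0637] 0.0404
pics/top0.png [0.4617 0.176 ] 0.0362
pics/top0.png [0.4727 0.0642] 0.0336
pics/top0.png [0.4706 0.0011] 0.0016
pics/top0.png [ 0.4612 -0.1453] 0.0354
```

Emit:
apply_moves([
  [8,-4,2,0,0,0,0],
  [8,-3.7,2,-1,0,0,0],
  [8,0,0,-5,0,0,0],
  [8,0,0,-3.1,0,0,0],
  [8,0,0,0,0,0,0],
  [1,0,0,0,0,0,0],
  [1,0,0,0,0,0,0],
  [1,0,0,0,0,0,0],
  [1,0,0,0,0,0,0],
  [1,0,0,0,0,0,0],
], newtons=15)

```text
time: 12.28
eef_pos: [0.4614, 0.1768, 0.0839]
tool_rot: [0.709, 0.705, 0.0, 0.0]
force: [0.7, -0.1, -0.0]
grip_width: 0.0323
gripper_force: 0.0
```

Emit:
apply_moves([
  [1,0,0,0,0,0,0],
  [1,0,0,0,0,0,0],
])

```text
time: 12.52
eef_pos: [0.4615, 0.1767, 0.0838]
tool_rot: [0.709, 0.705, 0.0, 0.0]
force: [1.2, -0.0, -0.5]
grip_width: 0.0282
gripper_force: 15.0
```

Emit:
apply_moves([
  [1,0,0,-0.1,0,0,0],
  [1,1.5,0.2,0,0,0,0],
  [1,3,0.2,0,0,0,0],
  [1,3,0.2,0,0,0,0],
  [1,3,0.2,0,0,0,0],
  [1,3,0.3,0,0,0,0],
  [1,2,0,0,0,0,0],
  [1,1,0,0,0,0,0],
  [1,0.4,0,0,0,0,0],
  [1,0,0,0,0,0,0],
], newtons=25)

```text
time: 13.78
eef_pos: [0.6304, 0.1878, 0.0835]
tool_rot: [0.709, 0.705, -0.0, -0.0]
force: [-2.6, -0.3, 6.1]
grip_width: 0.0275
gripper_force: 25.0
```

Emit:
apply_moves([
  [1,0.7,0,0,0,0,0],
  [1,0.2,0,0,0,0,0],
  [1,0.1,0,0,0,0,0],
  [1,0,0,0,0,0,0],
])

```text
time: 14.28
eef_pos: [0.6397, 0.1879, 0.0835]
tool_rot: [0.709, 0.705, -0.001, -0.001]
force: [-3.7, 0.2, 8.1]
grip_width: 0.0274
gripper_force: 25.0
```

Emit:
apply_moves([
  [1,0.1,0,0,0,0,0],
  [1,0.1,0,0,0,0,0],
  [1,0,0,0,0,0,0],
])

```text
time: 14.65
eef_pos: [0.6415, 0.188, 0.0835]
tool_rot: [0.709, 0.705, -0.001, -0.001]
force: [-5.0, 0.3, 7.3]
grip_width: 0.0274
gripper_force: 25.0
```

Emit:
apply_moves([
  [1,0.1,0,0,0,0,0],
  [1,0.1,0,0,0,0,0],
  [1,0,0,0,0,0,0],
])

```text
time: 15.02
eef_pos: [0.6421, 0.1881, 0.0837]
tool_rot: [0.709, 0.705, -0.002, -0.002]
force: [-10.0, -0.1, 11.5]
grip_width: 0.0276
gripper_force: 25.0
```

Emit:
apply_moves([
  [3.6,-0.2,0,0.2,0,0,0],
  [5,0,0,0,0,0,0],
  [7,0,0,4,0,0,0],
  [9,0,0,5,0,0,0],
  [9,-4.2,-5.5,0,0,0,0],
  [9,-4.2,-5.6,0,0,0,0],
  [9,-4.2,-5.6,0,0,0,0],
  [9,-4.1,-5.5,0,0,0,0],
  [9,0,0,0,0,0,0],
  [9,0,0,0,0,0,0],
])

```text
time: 16.27
eef_pos: [0.4925, -0.012, 0.1749]
tool_rot: [0.709, 0.705, 0.0, 0.0]
force: [-0.4, -0.2, -0.2]
grip_width: 0.0903
gripper_force: 0.0
```

```bash
python3 - <<'E'
from h import *
s=arm.sense(); print(s['eef_pos'],s['time'])
im=snap('scene','s3')
for q in ['decanter','tumbler','mould','pourer']:
    print(q,[(w('scene',x['position']).round(4),round(x['confidence'],2)) for x in spotter.search_frame('scene',q)[:2]])
cv2.imwrite('pics/s3c.png',cv2.resize(im[140:320,200:460,::-1],(780,540)))
E
```

```text
[ 0.49254761 -0.01197122  0.17489056] 16.275
decanter [(array([0.6544, 0.1666, 0.0546]), 0.81), (array([ 0.7123, -0.2612,  0.0346]), 0.63)]
tumbler []
mould [(array([0.4921, 0.0463, 0.0631]), 0.72)]
pourer [(array([ 0.4791, -0.1617,  0.0649]), 0.78)]
```

View pics/s3c.png

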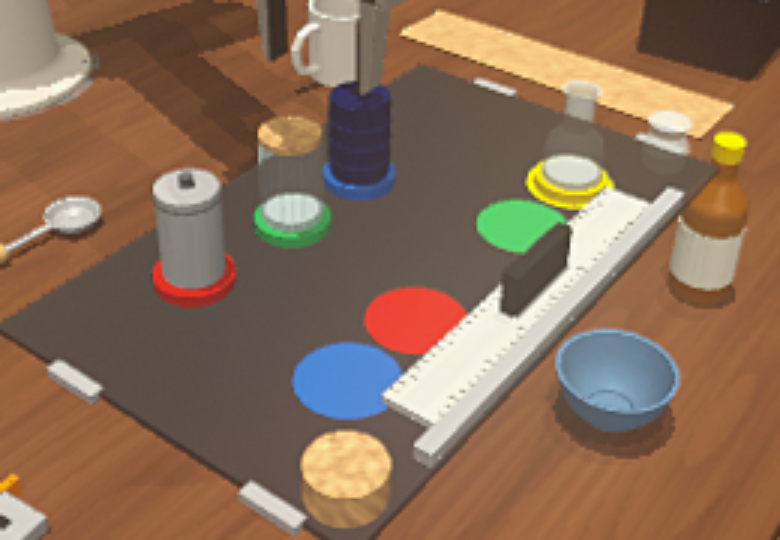

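The decanter stands on yellow, against the straightedge. Next is the tumbler.

Emit:
apply_moves([
  [9,-1.9,-2.2,0,0,0,0],
  [9,0,0,-4,0,0,0],
  [9,0,0,-4,0,0,0],
  [9,0,0,-1.4,0,0,0],
  [5,0,0,0,0,0,0],
  [3,0,0,0,0,0,0],
  [3,0,0,0,0,0,0],
  [3,0,0,0,0,0,0],
  [3,0,0,0,0,0,0],
], newtons=20)

```text
time: 17.65
eef_pos: [0.4739, -0.0343, 0.0818]
tool_rot: [0.709, 0.705, 0.0, 0.001]
force: [-1.3, 0.0, 5.5]
grip_width: 0.056
gripper_force: 20.0
```

Emit:
apply_moves([
  [3,1.6,0,0,0,0,0],
  [3,3,0,0,0,0,0],
  [3,3,0,0,0,0,0],
  [3,2,2,0,0,0,0],
  [3,1,3,0,0,0,0],
  [3,1,3,0,0,0,0],
  [3,1,3,0,0,0,0],
  [3,1,2.2,0,0,0,0],
  [3,1,0,0,0,0,0],
  [3,0,0,0,0,0,0],
])

```text
time: 18.9
eef_pos: [0.6202, 0.0985, 0.0815]
tool_rot: [0.709, 0.705, 0.001, 0.0]
force: [0.3, 2.6, 4.5]
grip_width: 0.0557
gripper_force: 20.0
```

Emit:
apply_moves([
  [3,1,0,0,0,0,0],
  [3,0.6,0,0,0,0,0],
  [3,0.3,0,0,0,0,0],
  [3,0.2,0,0,0,0,0],
  [3,0,0,0,0,0,0],
])

```text
time: 19.52
eef_pos: [0.6396, 0.0972, 0.0816]
tool_rot: [0.709, 0.705, -0.001, -0.0]
force: [-3.5, -0.1, 9.2]
grip_width: 0.0556
gripper_force: 20.0
```

Emit:
apply_moves([
  [3,0.15,0,0,0,0,0],
  [3,0.15,0,0,0,0,0],
  [3,0,0,0,0,0,0],
])

```text
time: 19.9
eef_pos: [0.6412, 0.0973, 0.0817]
tool_rot: [0.709, 0.705, -0.002, -0.002]
force: [-9.7, 0.2, 12.6]
grip_width: 0.0554
gripper_force: 20.0
```

Emit:
apply_moves([
  [6,-0.2,0,0.2,0,0,0],
  [9,0,0,0,0,0,0],
  [9,0,0,0,0,0,0],
  [9,0,0,4,0,0,0],
  [9,0,0,5,0,0,0],
  [9,-5,-1,0,0,0,0],
  [9,-6,-1.3,0,0,0,0],
  [9,-5.6,-1.4,0,0,0,0],
  [9,0,0,0,0,0,0],
  [9,0,0,0,0,0,0],
])

```text
time: 21.15
eef_pos: [0.476, 0.0608, 0.1733]
tool_rot: [0.709, 0.705, 0.001, 0.001]
force: [-0.2, -0.4, -0.1]
grip_width: 0.0901
gripper_force: 0.0
```

```bash
python3 - <<'E'
from h import *
s=arm.sense(); print(s['eef_pos'],s['time'])
im=snap('scene')
for q in ['decanter','tumbler','mould','pourer']:
    print(q,[(w('scene',x['position']).round(4),round(x['confidence'],2)) for x in spotter.search_frame('scene',q)[:2]])
E
```

```text
[0.47595146 0.06079397 0.17330993] 21.15
decanter [(array([0.6607, 0.1699, 0.0667]), 0.82)]
tumbler [(array([0.6531, 0.0766, 0.0711]), 0.63)]
mould [(array([0.491 , 0.045 , 0.0685]), 0.9)]
pourer [(array([ 0.4805, -0.1603,  0.0652]), 0.73), (array([ 0.8087, -0.0467,  0.0274]), 0.54)]
```

Emit:
apply_moves([
  [9,-0.3,0,-4,0,0,0],
  [9,0,0,-4,0,0,0],
  [9,0,0,-1.5,0,0,0],
  [5,0,0,0,0,0,0],
  [3,0,0,0,0,0,0],
  [3,0,0,0,0,0,0],
  [3,0,0,0,0,0,0],
  [3,0,0,0,0,0,0],
], newtons=20)

```text
time: 22.4
eef_pos: [0.4735, 0.0608, 0.0791]
tool_rot: [0.709, 0.705, 0.001, 0.001]
force: [1.7, -0.0, 6.0]
grip_width: 0.0576
gripper_force: 20.0
```

Emit:
apply_moves([
  [3,1.6,0,0,0,0,0],
  [3,3,0,0,0,0,0],
  [3,3,-1.5,0,0,0,0],
  [3,2,-3,0,0,0,0],
  [3,0.5,-3.5,0,0,0,0],
  [3,0.5,-3.5,0,0,0,0],
  [3,0.5,-3.5,0,0,0,0],
  [3,1,-3.5,0,0,0,0],
  [3,1,-3,0,0,0,0],
  [3,1,-0.8,0,0,0,0],
])

```text
time: 23.65
eef_pos: [0.6126, -0.1631, 0.0786]
tool_rot: [0.71, 0.705, -0.0, -0.001]
force: [-5.5, 3.9, 12.1]
grip_width: 0.0579
gripper_force: 20.0
```

Emit:
apply_moves([
  [3,1,0,0,0,0,0],
  [3,0.6,0,0,0,0,0],
  [3,0.3,0,0,0,0,0],
  [3,0,0,0,0,0,0],
])

```text
time: 24.15
eef_pos: [0.6318, -0.1618, 0.0784]
tool_rot: [0.709, 0.706, -0.001, -0.0]
force: [-3.1, -0.9, 6.6]
grip_width: 0.0576
gripper_force: 20.0
```

Emit:
apply_moves([
  [3,0.4,0,0,0,0,0],
  [3,0.2,0,0,0,0,0],
  [3,0.15,0,0,0,0,0],
  [3,0.15,0,0,0,0,0],
  [3,0,0,0,0,0,0],
])

```text
time: 24.78
eef_pos: [0.6397, -0.1617, 0.0785]
tool_rot: [0.709, 0.706, -0.002, -0.001]
force: [-7.4, 0.3, 10.1]
grip_width: 0.0578
gripper_force: 20.0
```

Emit:
apply_moves([
  [3,0.1,0,0,0,0,0],
  [6,-0.2,0,0.2,0,0,0],
  [9,0,0,0,0,0,0],
  [9,0,0,0,0,0,0],
  [9,0,0,5,0,0,0],
  [9,0,0,5,0,0,0],
  [9,-6,0.6,0,0,0,0],
  [9,-6,0.6,0,0,0,0],
  [9,-5.8,0.7,0,0,0,0],
  [9,0,0,0,0,0,0],
])

```text
time: 26.02
eef_pos: [0.4577, -0.1411, 0.1776]
tool_rot: [0.709, 0.705, -0.001, -0.002]
force: [0.9, -0.3, 0.2]
grip_width: 0.0903
gripper_force: 0.0
```

```bash
python3 - <<'E'
from h import *
s=arm.sense(); print(s['eef_pos'],s['time'])
im=snap('scene','s4')
for q in ['decanter','tumbler','mould','pourer']:
    print(q,[(w('scene',x['position']).round(4),round(x['confidence'],2)) for x in spotter.search_frame('scene',q)[:2]])
E
```

```text
[ 0.45773291 -0.14112129  0.17762425] 26.025
decanter [(array([0.6639, 0.1728, 0.0634]), 0.76), (array([ 0.7118, -0.2601,  0.0371]), 0.74)]
tumbler [(array([0.6499, 0.0803, 0.0707]), 0.93), (array([ 0.4789, -0.1625,  0.0628]), 0.73)]
mould [(array([ 0.6524, -0.1328,  0.0672]), 0.71)]
pourer [(array([ 0.4788, -0.1598,  0.0659]), 0.8)]
```

```bash
python3 - <<'E'
import cv2;i=cv2.imread('pics/s4.png');cv2.imwrite('pics/s4c.png',cv2.resize(i[140:320,200:460],(780,540)))
E
```

```text
(no output)
```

View pics/s4c.png

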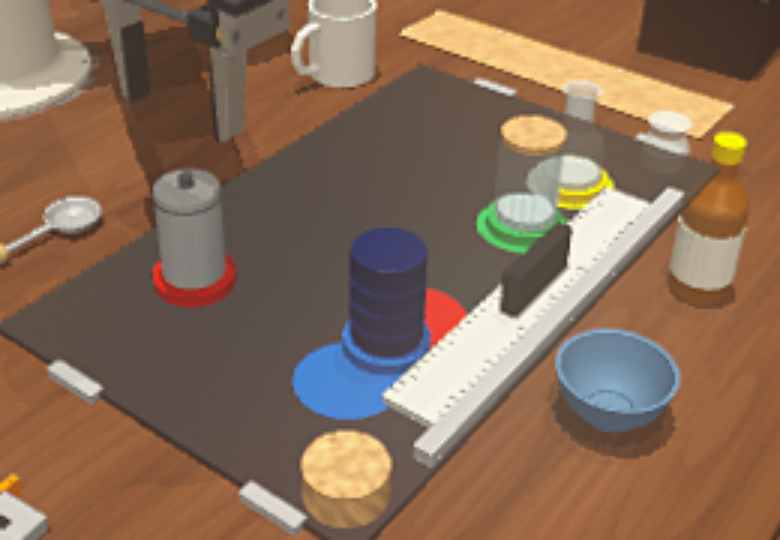

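The mould has been knocked about 4 cm towards red, so I'll measure it and slide it back.

```bash
cat > pos.py <<'E'
from h import *
import sys
# foot centre by fitting outline circle of the top cover / net in top view and the foot ring in scene
def foot(cam,im,h,box,z=.014,s=130):
    g=cv2.cvtColor(im,cv2.COLOR_RGB2HSV); x0,y0,x1,y1=box
    m=cv2.inRange(g,(h[0],s,70),(h[1],255,255))[y0:y1,x0:x1]; return m
im=snap('top','t5')
for q in sys.argv[1:]:
    print(q,[(w('top',x['position']).round(4),round(x['confidence'],2)) for x in spotter.search_frame('top',q)[:2]])
    o=spotter.outline_of('top',q)
    if o:
        p=np.argwhere(o[0]['pixels'])[:,::-1]; (c,r)=cv2.minEnclosingCircle(p.astype(np.int32)); print('  outline',len(p),p.min(0),p.max(0),np.round(c,1),round(r,1),round(o[0]['confidence'],2))
cv2.imwrite('pics/t5c.png',cv2.resize(im[140:270,200:420,::-1],(800,473),interpolation=cv2.INTER_CUBIC))
E
python3 pos.py mould tumbler
```

```text
mould [(array([ 0.6302, -0.1134,  0.1042]), 0.74), (array([ 0.817 , -0.0647,  0.0218]), 0.37)]
  outline 427 [345 171] [367 194] [355.5 182.5] 12.3 0.91
tumbler [(array([0.6324, 0.0944, 0.1064]), 0.63)]
  outline 392 [277 171] [298 193] [286.8 181.9] 11.9 0.81
```

View pics/t5c.png

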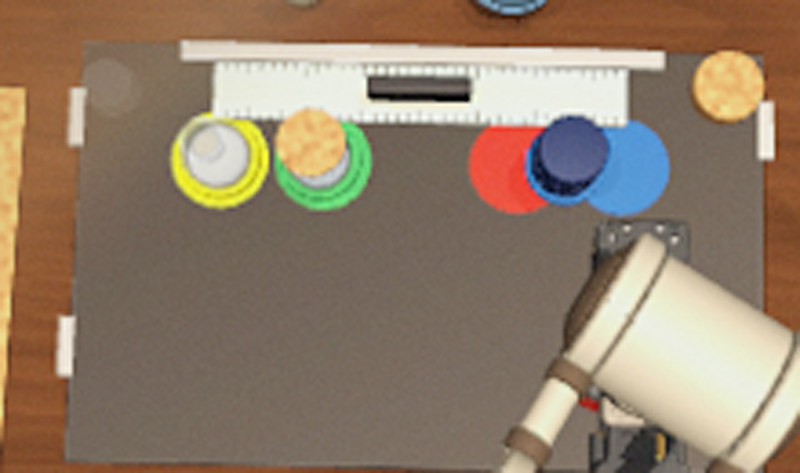

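Emit:
apply_moves([
  [9,6,0.8,0,0,0,0],
  [9,6,0.8,0,0,0,0],
  [9,5.9,0.9,0,0,0,0],
  [9,0,0,0,0,0,0],
  [9,0,0,-5,0,0,0],
  [9,0,0,-4.8,0,0,0],
  [9,0,0,0,0,0,0],
  [4,0,0,0,0,0,0],
  [3,0,0,0,0,0,0],
  [3,0,0,0,0,0,0],
])

```text
time: 27.78
eef_pos: [0.6419, -0.1185, 0.0839]
tool_rot: [0.709, 0.705, 0.0, 0.001]
force: [-4.2, 0.0, 3.7]
grip_width: 0.062
gripper_force: 2.0
```

Emit:
apply_moves([
  [3,0,0,0,0,0,0],
  [3,-0.3,-0.6,0,0,0,0],
  [3,0,-1.5,0,0,0,0],
  [3,0,-1.5,0,0,0,0],
  [3,0,-1,0,0,0,0],
  [3,0,0,0,0,0,0],
  [3,0,0,0,0,0,0],
])

```text
time: 28.65
eef_pos: [0.6386, -0.1652, 0.0822]
tool_rot: [0.709, 0.705, -0.0, 0.001]
force: [-0.0, -0.9, 3.0]
grip_width: 0.0575
gripper_force: 20.0
```

Emit:
apply_moves([
  [3,0.15,0.05,0,0,0,0],
  [3,0.15,0,0,0,0,0],
  [3,0.1,0,0,0,0,0],
  [3,0,0,0,0,0,0],
])

```text
time: 29.15
eef_pos: [0.6398, -0.1645, 0.0823]
tool_rot: [0.709, 0.706, -0.003, -0.002]
force: [-9.0, -1.9, 11.3]
grip_width: 0.0578
gripper_force: 20.0
```

Emit:
apply_moves([
  [6,-0.2,0,0.2,0,0,0],
  [9,0,0,0,0,0,0],
  [9,0,0,0,0,0,0],
  [9,0,0,5,0,0,0],
  [9,0,0,4.4,0,0,0],
  [9,-6,0.7,0,0,0,0],
  [9,-6,0.7,0,0,0,0],
  [9,-5.7,0.7,0,0,0,0],
  [9,0,0,0,0,0,0],
  [9,0,0,0,0,0,0],
])

```text
time: 30.4
eef_pos: [0.4638, -0.1429, 0.1783]
tool_rot: [0.709, 0.705, 0.0, 0.001]
force: [0.1, 0.6, -0.2]
grip_width: 0.09
gripper_force: 0.0
```

```bash
python3 - <<'E'
from h import *
print(arm.sense()['eef_pos']); snap('scene')
for q in ['mould','pourer']: print(q,[(w('scene',x['position']).round(4),round(x['confidence'],2)) for x in spotter.search_frame('scene',q)[:1]])
E
```

```text
[ 0.46380665 -0.14289469  0.17827615]
mould [(array([ 0.6503, -0.1778,  0.0736]), 0.82)]
pourer [(array([ 0.4795, -0.1596,  0.0664]), 0.56)]
```

Emit:
apply_moves([
  [9,-0.2,0,-4,0,0,0],
  [9,0,0,-4,0,0,0],
  [9,0,0,-1.7,0,0,0],
  [5,0,0,0,0,0,0],
  [3,0,0,0,0,0,0],
  [3,0,0,0,0,0,0],
  [3,0,0,0,0,0,0],
  [3,0,0,0,0,0,0],
])

```text
time: 31.55
eef_pos: [0.4617, -0.143, 0.0818]
tool_rot: [0.709, 0.705, 0.0, 0.001]
force: [-0.2, -0.1, 5.9]
grip_width: 0.0537
gripper_force: 20.0
```

Emit:
apply_moves([
  [3,1.5,1.5,0,0,0,0],
  [3,2,2,0,0,0,0],
  [3,2.5,2,0,0,0,0],
  [3,3,1.6,0,0,0,0],
  [3,3,0,0,0,0,0],
  [3,2.5,0,0,0,0,0],
  [3,1.5,0,0,0,0,0],
  [3,0.7,0,0,0,0,0],
  [3,0.3,0,0,0,0,0],
  [3,0,0,0,0,0,0],
])

```text
time: 32.8
eef_pos: [0.6311, -0.0718, 0.0818]
tool_rot: [0.709, 0.705, -0.0, 0.0]
force: [-3.3, 0.5, 7.4]
grip_width: 0.0538
gripper_force: 20.0
```

Emit:
apply_moves([
  [3,0.4,0,0,0,0,0],
  [3,0.25,0,0,0,0,0],
  [3,0.15,0,0,0,0,0],
  [3,0.15,0,0,0,0,0],
  [3,0,0,0,0,0,0],
])

```text
time: 33.42
eef_pos: [0.64, -0.0718, 0.0818]
tool_rot: [0.709, 0.705, -0.001, -0.0]
force: [-5.5, 0.8, 8.4]
grip_width: 0.0537
gripper_force: 20.0
```

Emit:
apply_moves([
  [3,0.1,0,0,0,0,0],
  [3,0.1,0,0,0,0,0],
  [3,0,0,0,0,0,0],
])

```text
time: 33.8
eef_pos: [0.6404, -0.0718, 0.0819]
tool_rot: [0.709, 0.705, -0.002, -0.002]
force: [-10.9, -0.3, 13.3]
grip_width: 0.0535
gripper_force: 20.0
```

Emit:
apply_moves([
  [6,-0.2,0,0.2,0,0,0],
  [9,0,0,0,0,0,0],
  [9,0,0,0,0,0,0],
  [9,0,0,5,0,0,0],
  [9,0,0,5,0,0,0],
  [9,-6,1,0,0,0,0],
  [9,-6,2,0,0,0,0],
  [9,-6,2,0,0,0,0],
  [9,-2,2,0,0,0,0],
  [9,0,0,0,0,0,0],
])

```text
time: 35.05
eef_pos: [0.4411, -0.0012, 0.1826]
tool_rot: [0.708, 0.706, 0.0, 0.0]
force: [-0.3, -0.6, 0.8]
grip_width: 0.0898
gripper_force: 0.0
```

```bash
sed -i 's/t5/t6/' pos.py; python3 pos.py decanter tumbler mould pourer; sed -i 's/t6c/t6c/' pos.py; ls pics; python3 - <<'E'
from h import *
print(arm.sense()['eef_pos']); snap('scene','s6')
for q in ['decanter','tumbler','mould','pourer']: print(q,[(w('scene',x['position']).round(4),round(x['confidence'],2)) for x in spotter.search_frame('scene',q)[:1]])
E
```

```text
decanter [(array([0.6349, 0.1764, 0.0651]), 0.8), (array([ 0.3014, -0.1838,  0.0136]), 0.37)]
  outline 379 [250 172] [271 192] [259.6 181.8] 11.8 0.89
tumbler [(array([0.6344, 0.0938, 0.1059]), 0.62)]
  outline 466 [276 170] [298 195] [286.5 182. ] 13.2 0.6
mould [(array([ 0.6287, -0.1565,  0.1045]), 0.75)]
  outline 448 [359 171] [382 195] [370.6 183.4] 12.8 0.79
pourer [(array([ 0.6297, -0.0758,  0.1032]), 0.75)]
  outline 412 [333 172] [354 195] [344.1 183.3] 11.9 0.82
c0.png
c2.png
s1.png
s3.png
s3c.png
s4.png
s4c.png
scene0.png
t2.png
t5.png
t5c.png
t6.png
t6c.png
top0.png
w1.png
w2.png
[ 0.4422619  -0.00234437  0.18257775]
decanter []
tumbler [(array([0.651 , 0.0782, 0.0705]), 0.63)]
mould [(array([ 0.6549, -0.1782,  0.0725]), 0.65)]
pourer [(array([ 0.6539, -0.0884,  0.0742]), 0.97)]
```

View pics/t6c.png

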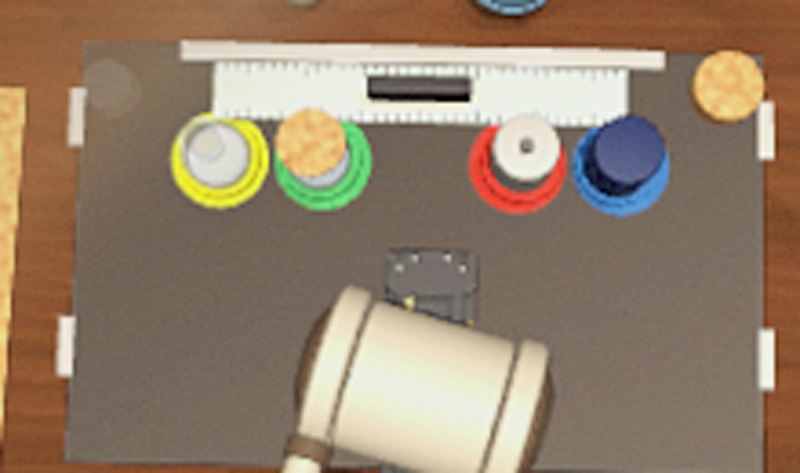

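All four stand centred on their marks and touch the straightedge. Next I'll fetch the straightedge.

Emit:
apply_moves([
  [4.5,5,0.3,0,0,0,0],
  [4.5,6,0.3,0,0,0,0],
  [4.5,6,0.3,0,0,0,0],
  [4.5,6,0.3,0,0,0,0],
  [4.5,2.9,0.2,0,0,0,0],
  [4.5,0,0,0,0,0,0],
  [4.5,0,0,0,0,0,0],
])

```text
time: 36.62
eef_pos: [0.7, 0.012, 0.1824]
tool_rot: [0.709, 0.705, -0.0, -0.0]
force: [-0.1, -0.6, 0.7]
grip_width: 0.045
gripper_force: 0.0
```

Emit:
apply_moves([
  [4.5,0.1,0,-5,0,0,0],
  [4.5,0,0,-5,0,0,0],
  [4.5,0,0,-3,0,0,0],
  [4.5,0,0,-1.2,0,0,0],
  [4.5,0,0,0,0,0,0],
  [0.5,0,0,0,0,0,0],
  [0.5,0,0,0,0,0,0],
  [0.5,0,0,0,0,0,0],
  [0.5,0,0,0,0,0,0],
], newtons=40)

```text
time: 37.75
eef_pos: [0.7002, 0.0119, 0.0417]
tool_rot: [0.709, 0.705, -0.002, -0.002]
force: [-10.0, -0.4, 7.7]
grip_width: 0.0157
gripper_force: 40.0
```

Emit:
apply_moves([
  [0.5,0,0,0.5,0,0,0],
  [0.5,0,0,0.8,0,0,0],
  [0.5,0,0,1.2,0,0,0],
  [0.5,0,0,3,0,0,0],
  [0.5,0,0,5,0,0,0],
  [0.5,0,0,6,0,0,0],
  [0.5,0,0,1.5,0,0,0],
  [0.5,0,0,0,0,0,0],
])

```text
time: 38.75
eef_pos: [0.7026, 0.0119, 0.2216]
tool_rot: [0.709, 0.705, 0.001, 0.001]
force: [-0.5, -0.2, -4.4]
grip_width: 0.0156
gripper_force: 40.0
```

Emit:
apply_moves([
  [0.5,-2.2,4.4,0,0,0,0.17],
  [0.5,-2.2,4.4,0,0,0,0.1725],
  [0.5,-2.2,4.4,0,0,0,0.1725],
  [0.5,-2.2,4.4,0,0,0,0.1725],
  [0.5,-2.2,4.5,0,0,0,0.1725],
  [0.5,-2.2,4.5,0,0,0,0.1725],
  [0.5,-2.2,4.5,0,0,0,0.1725],
  [0.5,-2.2,4.5,0,0,0,0.1725],
  [0.5,-2.2,4.4,0,0,0,0.1725],
  [0.5,0,0,0,0,0,0],
])

```text
time: 40.0
eef_pos: [0.5002, 0.4142, 0.2165]
tool_rot: [0.01, 1.0, -0.001, -0.003]
force: [0.3, -0.0, -3.4]
grip_width: 0.016
gripper_force: 40.0
```

```bash
python3 - <<'E'
from h import *
s=arm.sense(); y=s['tool_rot']; print(s['eef_pos'],y,2*np.arctan2(y[1],y[0])-np.pi/2)
im=snap('wrist','w7'); g=cv2.cvtColor(im,cv2.COLOR_RGB2HSV)
T=np.array([[0.034,-0.972,-0.233,0.439],[0.999,0.033,0.009,0.409],[-0.001,-0.233,0.972,0.384],[0,0,0,1.]])
g=cv2.cvtColor(cv2.imread('pics/w1.png'),cv2.COLOR_BGR2HSV)
for v in (30,60,100,250,275):
    r=g[v,270:375]; print(v,[(int(a)) for a in r[::6,2]]); u=np.nonzero(r[:,2]>150)[0]+270; print(u.min(),u.max(),ray('wrist',u.min(),v,.004,T)[:2].round(4),ray('wrist',u.max()+1,v,.004,T)[:2].round(4))
E
```

```text
[0.50022059 0.41417437 0.21648225] [ 0.01022197  0.99994259 -0.00106455 -0.00303172] 1.5503519189715487
30 [95, 94, 205, 239, 214, 249, 245, 242, 244, 241, 246, 252, 236, 239, 238, 208, 140, 140]
282 360 [0.3359 0.3724] [0.3389 0.461 ]
60 [87, 88, 99, 192, 165, 205, 204, 248, 247, 247, 247, 246, 242, 240, 240, 180, 143, 144]
283 360 [0.3671 0.3717] [0.3702 0.4609]
100 [98, 99, 98, 197, 223, 201, 202, 195, 202, 199, 202, 249, 242, 232, 241, 126, 134, 135]
284 359 [0.4109 0.3702] [0.414  0.4597]
250 [134, 133, 135, 154, 243, 242, 193, 194, 196, 198, 250, 200, 243, 239, 244, 137, 138, 25]
288 356 [0.6004 0.3642] [0.6035 0.4553]
275 [151, 143, 149, 144, 243, 243, 249, 248, 247, 247, 250, 250, 243, 243, 244, 140, 140, 140]
270 355 [0.6357 0.3379] [0.6396 0.4538]
```

View pics/w7.png

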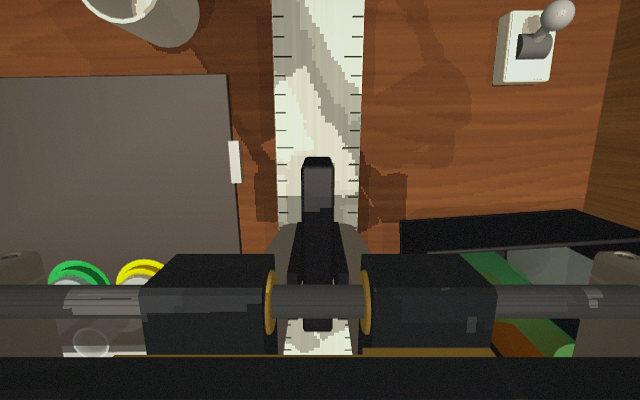

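Emit:
apply_moves([
  [0.5,0.4,-0.2,-5,0,0,-0.006],
  [0.5,0,0,-6,0,0,0],
  [0.5,0,0,-4,0,0,0],
  [0.5,0,0,-1.5,0,0,0],
  [0.5,0,0,-0.6,0,0,0],
  [0.5,0,0,0,0,0,0],
  [0.5,0,0,0,0,0,0],
])

```text
time: 40.92
eef_pos: [0.5093, 0.4107, 0.0518]
tool_rot: [0.016, 1.0, 0.001, 0.002]
force: [-0.0, -0.0, -4.2]
grip_width: 0.0158
gripper_force: 40.0
```

Emit:
apply_moves([
  [0.5,-0.5,0.1,-0.8,0,0,0.006],
  [0.5,0,0,-0.4,0,0,0],
  [0.5,0,0,-0.2,0,0,0],
  [0.5,0,0,-0.1,0,0,0],
  [0.5,0,0,0,0,0,0],
  [0.5,0,0,0,0,0,0],
])

```text
time: 41.68
eef_pos: [0.5023, 0.4112, 0.0376]
tool_rot: [0.012, 1.0, -0.0, -0.001]
force: [-9.3, -4.6, 16.0]
grip_width: 0.0157
gripper_force: 40.0
```

Emit:
apply_moves([
  [4,0,0,0.2,0,0,0],
  [4,0,0,0,0,0,0],
  [4,0,0,0,0,0,0],
  [4,0,0,5,0,0,0],
  [4,0,0,6,0,0,0],
  [4,0,0,6,0,0,0],
  [0,0,-6,0,0,0,0],
  [0,0,-6,0,0,0,0],
  [0,0,-6,0,0,0,0],
  [0,0,-6,0,0,0,0],
])

```text
time: 42.92
eef_pos: [0.5028, 0.1692, 0.2067]
tool_rot: [0.013, 1.0, -0.0, 0.0]
force: [1.4, 0.7, -0.0]
grip_width: 0.0019
gripper_force: 0.0
```

Emit:
apply_moves([
  [0,0,-6.2,0,0,0,0],
  [0,0,-6.2,0,0,0,0],
  [0,-0.5,-6.2,0,0,0,0],
  [0,-0.5,-6.2,0,0,0,0],
  [0,-0.5,-6.2,0,0,0,0],
  [0,-0.5,-6.2,0,0,0,0],
  [0,-0.5,-6.2,0,0,0,0],
  [0,-0.5,-6.2,0,0,0,0],
  [0,0,-6,0,0,0,0],
  [0,0,0,0,0,0,0],
])

```text
time: 44.18
eef_pos: [0.4718, -0.3887, 0.2058]
tool_rot: [0.015, 1.0, -0.0, -0.0]
force: [0.3, 0.5, 0.1]
grip_width: 0.0006
gripper_force: 0.0
```

```bash
python3 - <<'E'
from h import *
s=arm.sense(); q=s['tool_rot']; print(s['eef_pos'],2*np.arctan2(q[1],q[0])-np.pi/2,s['time'],s['joint_positions'].round(2))
im=snap('wrist','w8')
for q in ['dimmer_top','lightmark']: print(q,[(w('wrist',x['position']).round(4),round(x['confidence'],2)) for x in spotter.search_frame('wrist',q)[:2]])
im=snap('top','t8')
for q in ['straightedge','rest']:
    o=spotter.outline_of('top',q)
    if o:
        p=np.argwhere(o[0]['pixels'])[:,::-1].astype(np.float32); r=cv2.minAreaRect(p); b=cv2.boxPoints(r)
        print(q,len(p),[ray('top',*c,.012 if q!='rest' else .004)[:2].round(3).tolist() for c in b])
a=cv2.resize(im[140:300,160:480,::-1],(800,400),interpolation=cv2.INTER_CUBIC); b=cv2.resize(cv2.imread('pics/w8.png'),(320,200))
cv2.imwrite('pics/c8.png',np.vstack([a,np.hstack([b,np.zeros((200,480,3),np.uint8)])]))
E
```

```text
[ 0.4718187  -0.38869011  0.20578049] 1.5402916837444214 44.175 [-0.89  0.27  1.51 -0.    1.36 -2.43]
dimmer_top [(array([ 0.4558, -0.4128,  0.0534]), 0.72), (array([ 0.4793, -0.1508,  0.0086]), 0.46)]
lightmark [(array([ 0.3029, -0.2116,  0.0166]), 0.72), (array([ 0.5296, -0.4203,  0.0116]), 0.7)]
straightedge 1762 [[0.325, 0.44], [0.682, 0.431], [0.678, 0.379], [0.322, 0.389]]
rest 1448 [[0.309, 0.46], [0.706, 0.451], [0.701, 0.36], [0.304, 0.371]]
```

View pics/c8.png

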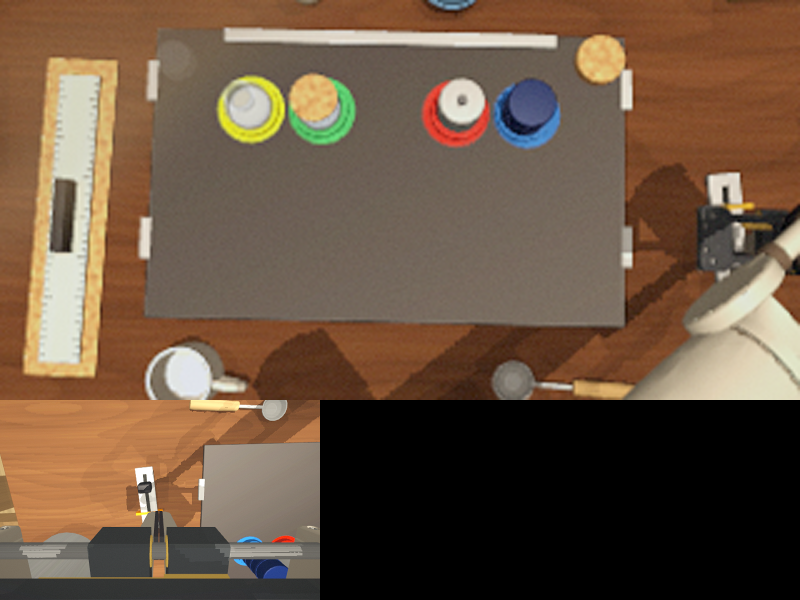

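The row is intact and the straightedge is back on its mat. Next I'll measure the dimmer from the first top image and the wrist picture.

```bash
python3 - <<'E'
from h import *
im=cv2.imread('pics/top0.png'); x0,y0,x1,y1=430,200,475,265
g=cv2.cvtColor(im,cv2.COLOR_BGR2HSV)[y0:y1,x0:x1]; bgr=im[y0:y1,x0:x1]
m=cv2.inRange(g,(15,170,190),(28,255,255)); p=np.argwhere(m)[:,::-1]+[x0,y0]; print('orange',len(p),p.min(0),p.max(0))
l=p.mean(0); f=cv2.fitLine(p.astype(np.float32),cv2.DIST_L2,0,.01,.01).ravel(); print(l,f)
for z in(.001,.014): print(ray('top',*l,z).round(4))
m=(bgr.max(2)<60).astype(np.uint8); n,L,st,ce=cv2.connectedComponentsWithStats(m); 
for s,c in zip(st[1:],ce[1:]):
    if s[4]>10: print('dark',s+[x0,y0,0,0,0],c+[x0,y0],ray('top',*(c+[x0,y0]),.054).round(4))
m=((bgr.min(2)>150)).astype(np.uint8); p=(np.argwhere(m)[:,::-1]+[x0,y0]).astype(np.float32); r=cv2.minAreaRect(p); print('track',r,[ray('top',*b,.014)[:2].round(4).tolist() for b in cv2.boxPoints(r)],ray('top',*r[0],.014).round(4))
# wrist
im=cv2.imread('pics/w8.png'); g=cv2.cvtColor(im,cv2.COLOR_BGR2HSV)[180:270,240:340]
m=cv2.inRange(g,(15,170,150),(28,255,255)); p=np.argwhere(m)[:,::-1]+[240,180]
if len(p): print('w orange',len(p),p.min(0),p.max(0),ray('wrist',*p.mean(0),.014).round(4))
cv2.imwrite('pics/c9.png',cv2.resize(im[110:270,220:380],(640,640),interpolation=cv2.INTER_CUBIC)[:560])
E
```

```text
orange 35 [441 221] [461 224]
[451.2 222.4] [ 9.979962e-01 -6.327391e-02  4.512000e+02  2.224000e+02]
[ 0.5245 -0.4191  0.001 ]
[ 0.5237 -0.4151  0.014 ]
dark [449 237   5  15  33] [451.27272727 243.90909091] [ 0.4562 -0.4014  0.054 ]
track ((451.24365234375, 233.12252807617188), (48.64708709716797, 12.890021324157715), 84.42780303955078) [[0.5637, -0.3884], [0.5682, -0.4288], [0.4175, -0.4403], [0.4131, -0.4005]] [ 0.4902 -0.4145  0.014 ]
w orange 93 [272 218] [325 230] [ 0.5233 -0.4104  0.014 ]
```

View pics/c9.png

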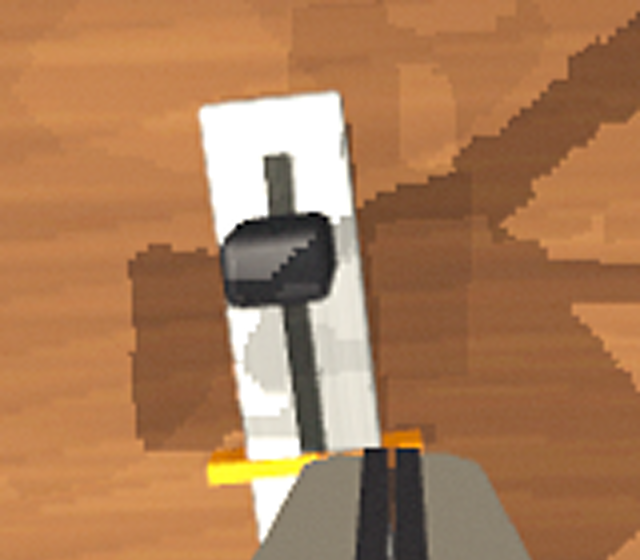

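Emit:
apply_moves([
  [5,-0.2,-0.4,-1,0,0,-0.183],
  [5,-0.2,-0.4,-1,0,0,-0.183],
  [5,-0.2,-0.4,-1,0,0,-0.183],
  [6,-0.2,-0.4,-1,0,0,-0.183],
  [6,-0.2,-0.4,-1,0,0,-0.183],
  [6,-0.2,-0.4,-1,0,0,-0.183],
  [6,-0.2,-0.3,-1,0,0,-0.183],
  [6,-0.2,0,-1,0,0,-0.183],
  [6,0,0,0,0,0,0],
  [6,0,0,0,0,0,0],
])

```text
time: 45.72
eef_pos: [0.4574, -0.4117, 0.1274]
tool_rot: [0.676, 0.736, -0.0, 0.0]
force: [0.3, 1.1, -1.2]
grip_width: 0.06
gripper_force: 0.0
```

```bash
python3 - <<'E'
from h import *
s=arm.sense(); q=s['tool_rot']; print(s['eef_pos'],2*np.arctan2(q[1],q[0])-np.pi/2)
im=snap('scene','s9')
for q in ['dimmer_top','lightmark']: print(q,[(w('scene',x['position']).round(4),round(x['confidence'],2)) for x in spotter.search_frame('scene',q)[:2]])
i=cv2.imread('pics/scene0.png')[265:335,140:225]; g=cv2.cvtColor(i,cv2.COLOR_BGR2HSV)
m=cv2.inRange(g,(12,180,180),(25,255,255)); p=np.argwhere(m)[:,::-1]+[140,265]; print(len(p),p.min(0),p.max(0),ray('scene',*p.mean(0),.014).round(4))
E
```

```text
[ 0.45742311 -0.41166836  0.12737603] 0.08488579671038932
dimmer_top [(array([ 0.4723, -0.4236,  0.0441]), 0.81)]
lightmark [(array([ 0.6535, -0.1859,  0.0077]), 0.67), (array([ 0.5274, -0.4211,  0.0158]), 0.61)]
85 [179 298] [205 324] [ 0.5253 -0.4162  0.014 ]
```

Emit:
apply_moves([
  [6,0,-0.3,-4,0,0,0],
  [6,0,0,-3,0,0,0],
  [6,0,0,-1.6,0,0,0],
  [6,0,0,0,0,0,0],
  [1,0,0,0,0,0,0],
  [1,0,0,0,0,0,0],
  [1,0,0,0,0,0,0],
  [1,0,0,0,0,0,0],
  [1,0,0,0,0,0,0],
], newtons=15)

```text
time: 47.0
eef_pos: [0.4573, -0.4152, 0.0411]
tool_rot: [0.678, 0.735, 0.0, 0.0]
force: [1.3, 0.8, 2.4]
grip_width: 0.02
gripper_force: 15.0
```

Emit:
apply_moves([
  [1,1,0.08,0,0,0,0],
  [1,2,0.16,0,0,0,0],
  [1,2,0.16,0,0,0,0],
  [1,1.2,0.1,0,0,0,0],
  [1,0.5,0.04,0,0,0,0],
  [1,0,0,0,0,0,0],
  [1,0,0,0,0,0,0],
])

```text
time: 47.88
eef_pos: [0.5243, -0.41, 0.0411]
tool_rot: [0.678, 0.735, 0.0, 0.001]
force: [1.9, -0.7, 3.9]
grip_width: 0.0198
gripper_force: 15.0
```

Now I'll release, lift and back away, then check the dimmer and the row.

Emit:
apply_moves([
  [4,0,0,0,0,0,0],
  [5,0,0,0,0,0,0],
  [5,0,0,4,0,0,0],
  [5,0,0,6,0,0,0],
  [5,-6,0,4,0,0,0],
  [5,-6,0,0,0,0,0],
  [5,-6,0,0,0,0,0],
  [5,0,0,0,0,0,0],
  [5,0,0,0,0,0,0],
])

```text
time: 49.0
eef_pos: [0.3522, -0.4096, 0.1753]
tool_rot: [0.678, 0.735, 0.0, 0.0]
force: [0.4, 1.0, 0.7]
grip_width: 0.0501
gripper_force: 0.0
```

```bash
python3 - <<'E'
from h import *
print(arm.sense()['eef_pos'],arm.sense()['time'])
t=snap('top','t10'); s=snap('scene','s10')
a=cv2.resize(t[150:260,230:480,::-1],(400,176),interpolation=cv2.INTER_CUBIC)
b=cv2.resize(s[260:340,130:230,::-1],(400,320),interpolation=cv2.INTER_CUBIC)
c=cv2.resize(t[200:265,425:480,::-1],(400,473),interpolation=cv2.INTER_CUBIC)
d=cv2.resize(s[180:300,230:430,::-1],(400,240),interpolation=cv2.INTER_CUBIC)
cv2.imwrite('pics/c10.png',np.hstack([np.vstack([b,d]),np.vstack([c,a])[:560]]))
E
```

```text
[ 0.35215938 -0.40961863  0.17530786] 49.0
```

View pics/c10.png

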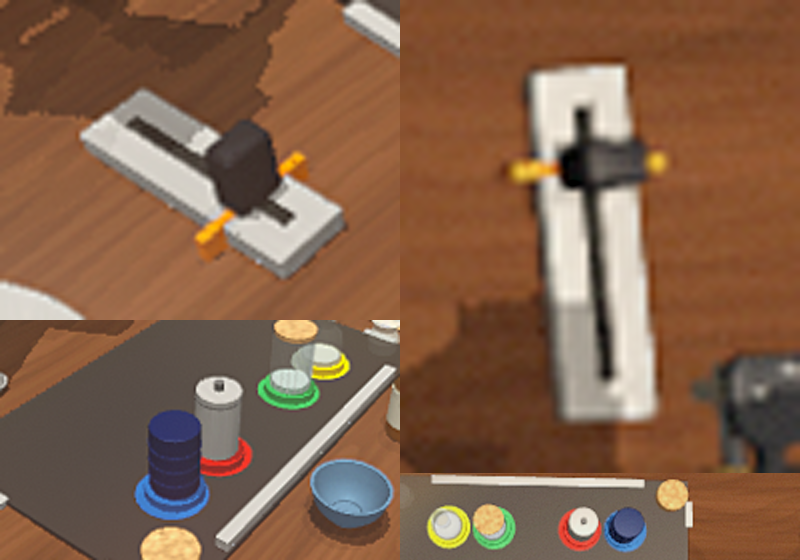

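The grip covers the mark in both views. As a numeric check, I'll project the grip's box and compare it with the images.

```bash
python3 - <<'E'
from h import *
from scipy.optimize import minimize
def proj(cam,P):
    c=vision.get_calibration(cam); q=(np.linalg.inv(c['T'])@np.c_[P,np.ones(len(P))].T)[:3]
    return np.c_[c['cx']+c['fx']*q[0]/-q[2],c['cy']-c['fy']*q[1]/-q[2]]
a=.078; t=np.array([np.cos(a),np.sin(a)]); n=np.array([-t[1],t[0]])
def box(x,y): return np.array([np.r_[np.array([x,y])+i*.01*t+j*.014*n,z] for i in(-1,1) for j in(-1,1) for z in(.014,.054)])
for cam,f,b in(('scene','s10',(130,260,230,340)),('top','t10',(425,200,480,265))):
    im=cv2.imread(f'pics/{f}.png')[b[1]:b[3],b[0]:b[2]]; g=cv2.cvtColor(im,cv2.COLOR_BGR2HSV)
    p=np.argwhere(cv2.inRange(g,(12,170,170),(28,255,255)))[:,::-1]+b[:2]; mid=(p.min(0)+p.max(0))/2+.5
    # two blobs: left & right of grip
    L=p[p[:,0]<np.median([p[:,0].min(),p[:,0].max()])]; R=p[p[:,0]>=np.median([p[:,0].min(),p[:,0].max()])]
    print(cam,'orange ends L,R (z=.015):',ray(cam,*(L.mean(0)+.5),.015)[:2].round(4),ray(cam,*(R.mean(0)+.5),.015)[:2].round(4))
    m=((im.max(2)<85)&(g[:,:,1]<110)).astype(np.uint8); k,l,st,ce=cv2.connectedComponentsWithStats(cv2.morphologyEx(m,cv2.MORPH_OPEN,np.ones((4,4),np.uint8)))
    for i in range(1,k): 
        if st[i,4]>25: print('  dark',st[i]+[b[0],b[1],0,0,0],ce[i]+b[:2]+.5)
    q=proj(cam,box(.5243,-.410)); M=np.zeros((400,640),np.uint8); cv2.fillConvexPoly(M,cv2.convexHull(q.round().astype(np.int32)),1)
    print('  model bbox',q.min(0).round(1),q.max(0).round(1),np.argwhere(M)[:,::-1].mean(0)+.5)
    print('  px per 10mm along track',(proj(cam,box(.5343,-.4092))-q).mean(0).round(1))
E
```

```text
scene orange ends L,R (z=.015): [ 0.5325 -0.4393] [ 0.5266 -0.3866]
  dark [182 292  18  22 297] [191.7996633  303.05555556]
  model bbox [180.  287.2] [202.  314.7] [191.78169014 301.20657277]
  px per 10mm along track [3.5 2.1]
top orange ends L,R (z=.015): [ 0.5198 -0.3892] [ 0.5246 -0.4438]
  dark [470 254  10  11  79] [475.58860759 259.33544304]
  model bbox [444.8 217.8] [458.6 225.7] [452.10344828 222.25862069]
  px per 10mm along track [-0.3 -3.2]
```

```bash
python3 -c "
from cell import arm
print(arm.close_job())"
```

```text
the job is handed in; nothing more can be done
None
```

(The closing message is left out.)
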